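Load the flanged tube adapter into the tilted slotted holder

TASK

A flanged aluminium tube adapter stands wedged between two tins. Slide it along the table, flange down, until it stands at least two centimetres clear of both tins without shifting them, then pick it up and load it into the tilted slotted holder: gently set its flange down by feel on the holder's deck below the slot (the deck's height varies), slide it sideways so the flange goes behind the slotted plate, and push past the spring plungers until it is fully home against the end of the slot. Let go and leave it standing there, square to the plate.

Things in the scene. Friction and masses are not known exactly. Their poses are not given: they have to be found in the camera images.
- adapter_mid (a point): Loose flanged tube adapter, plain aluminium, 90 mm tall: a barrel 30 mm in diameter on a round flange 48 mm in diameter and 6 mm thick at its foot, about 0.16 kg; round, so yaw is free. This point is on its axis half-way up, 45 mm above the flange's underside; z runs up the barrel. It starts upright on the table, flange down, touching a tin on either side.
- adapter_foot (a point): The centre of the underside of the adapter's flange, 45 mm below adapter_mid along the barrel; same axes.
- slot_home (a point): Point of the tilting head, 105 mm above the table, over or under which the flange's centre lies when the adapter is fully home. z is the normal of deck and plate, leaning 23 to 37 degrees from vertical towards -y; +y runs uphill along the slot, the way in; x is level, across it. The deck and plate ride on posts, set anywhere from 0 to 18 mm along z above this point; that height is not measured: feel for the deck.
- deck_start (a point): 58 mm downhill of slot_home on the slot's centre line, same axes: set the flange's centre on the bare deck over this point, then slide along +y. The deck's surface is 0 to 18 mm above it along z (find it by touch; it is held firmly and does not yield). The deck is 104 mm wide in x and its low edge lies 24 mm further downhill.
- slot_mouth (a point): Centre of the slot's open low end at the plate's top face if the deck is at its lowest, 30 mm downhill of slot_home; same axes. The 14 mm steel plate has its underside 9 mm and top 23 mm above the deck, wherever that is set. The slot is flared to about 42 mm here, 33 mm wide from 12 mm further in, and ends flat 15 mm uphill of slot_home, where the barrel stops.
- detent (a point): On the slot's centre line between two brass spring plungers, 12 mm downhill of slot_home, 16 mm above the deck at its lowest; same axes. The noses (radius 5 mm) stick out 4 mm each. Passing takes 5 to 15 N along +y, with the barrel's axis 24 to 12 mm downhill of slot_home; then they close behind it. A barrel that can tip along the slot jams: push low, or grip it with the fingers closing along y.
- holder: The grey stand of the tilting slotted holder, fixed to the table: base plate 150 x 170 x 10 mm with two upright cheeks, 115 mm high, that carry the head. Origin at the table under slot_home; x level across the slot, y level, uphill; z up. Press the adapter against deck or slot end with well under 45 N.
- holder_head (a joint): Tilt of the holder's head about its level x axis, rad: 0 is level, set at 0.40 to 0.65; a stiff hinge that stays where it is. The stand's cheeks lie 55 mm or more either side of the slot's centre line and end 10 mm above slot_home.
- tin_left: Tin, 66 mm in diameter and 75 mm tall, 0.45 kg, touching the adapter's flange on one side (the side of larger y); the origin is the centre of its underside. Must not be shifted.
- tin_right: The same sort of tin on the other side of the adapter (smaller y), so that tin, adapter and tin stand in a straight row; origin at the centre of its underside. Must not be shifted. The table is clear for 80 mm on both sides of the row at the adapter.
There are look-alikes about, which are no part of the job. What is shaped like the part that bears adapter_mid but green or purple is not meant.

How it is judged (in metres and radians):
On the way, in this order (a step that is already met when the one before it is completed fails the run):
1. the adapter, still upright with its flange on the table, stands clear of both tins by at least 15 mm (horizontal distance between adapter_mid and tin_left above 0.072 m and horizontal distance between adapter_mid and tin_right above 0.072 m and height (world z) of adapter_foot below 0.006 m and angle between adapter_mid's own z axis and vertical below 0.15 rad), for 0.1 s.
2. the adapter is home in the slot, its flange behind the plate (x of adapter_foot in the frame of slot_home between -0.0035 and 0.0035 m and y of adapter_foot in the frame of slot_home between -0.005 and 0.003 m and z of adapter_foot in the frame of slot_home between -0.003 and 0.0215 m and angle between the z axis of adapter_mid and the z axis of slot_home, either way round below 0.12 rad), for 0.2 s.
At the end, for the whole second after the job is handed in: The flange is under the plate: the centre of its underside within 3.5 mm of slot_home across the slot, at most 5 mm short of it and 3 mm past it along the slot, 3 mm below to 21.5 mm above it along z; barrel square to the plate within 0.12 rad; released, at rest; both tins upright (all of step 2 and linear speed of adapter below 0.02 m/s and angle between each of tin_left, tin_right's own z axis and vertical below 0.1 rad); the robot touches nothing.
It fails at once if the adapter is pressed against the holder with more than 45 N (contact force between adapter and holder above 45 N).
It fails at once if a tin is shifted by more than 10 mm (distance of any of tin_left, tin_right from where it was at the start of the episode above 0.01 m).
It also fails if it takes over 48 s, if anything falls off the work surface, if the arm or the gripper's body presses on something with over 40 N, if the wrist force passes 120 N, or if a joint passes its speed limit or range.

ROBOT

A 6-joint arm with a two-finger parallel gripper is mounted at the origin on the work surface. World frame = base frame: x ahead of the robot, y to its left, z up, the work surface at z = 0. Lengths are in mm, angles in degrees, forces in N, time in s.
With the tool pointing down it reaches from about 300 to 850 mm from the base axis. Payload 4.2 kg.
Tool frame: the origin (TCP) lies at the very end of the fingers, on their centre line; the grasp point (between the pads) lies 19 mm behind it (env.grasp_offset is the distance from the TCP to the grasp point, in mm); z points along the fingers, y is the line along which they close (so a half turn about z gives the same grasp; the last joint's range is limited). The gripper opens to 91 mm and grips with 3 to 60 N. Pads are 32 mm wide; open, the fingers measure 118 mm over their backs; the gripper's body (76 mm by 178 mm) begins 60 mm behind the grasp point.
Start: joints at [-1.146, 18.312, 89.639, -0, 72.044, -1.146], TCP at [575.016, 0, 213.976] pointing down, gripper open.
Joint ranges: [-177.97, 177.97], [-48.28, 115.42], [12.27, 149.76], [-77.06, 257.06], [2.81, 150.46], [-146.56, 146.56]. Speed limits (degrees/s): [147.25, 147.25, 180, 180, 180, 180].

INTERFACE

Orientations are given as [roll, pitch, yaw] about the fixed x, y, z axes, in that order (R = Rz(yaw) Ry(pitch) Rx(roll)).
In Python, from workcell import env gives the robot as it stands. The module is installed in compiled form; this text tells all that it offers.
- The arm moves only by the tool send_rows, never from a script. Its argument "motion" is a list of rows, each an object of numbers: "tx", "ty", "tz": the shift along the tool's x, y, z in units of 500 mm (1.0 is 500 mm); "rx", "ry", "rz": the turn, a rotation vector about the tool's x, y, z in units of 30 degrees (1.0 is 30 degrees); "gripper": the closure, from -1 (fully open) to 1 (shut). In form: [{"tx": .., "ty": .., "tz": .., "rx": .., "ry": .., "rz": .., "gripper": ..}, ...]. A call has 1 to 12 rows; each row shifts and turns the commanded pose from where the row before left it, along the tool's axes as they then stand; what a row does not reach is not made up. A row lasts 1/8 s, in which the tool goes at most 62.5 mm and 10.7 degrees, less where a joint would pass 70% of its speed; a pose out of reach is approached as far as the arm can. A call with a number of a shift or a turn outside -1 to 1 is refused whole. A call with a gripper value outside its range is refused whole. The fingers move at their own pace and stop on an object; "grip_force" is the grip in N (left out, the last holds). Time passes only in rows, so rows that do not move let the fingers close. It gives the time, the measured TCP pose, the force, the opening and the grip force at its end, in the units of the state.
- env.state(): the state, without advancing time (a new reading comes with each control period).
- env.grab_frame(name): name is "scene" or "side" or "wrist"; returns a dict with "frame" (480x640x3 uint8, red, green, blue), "vertical_fov" (degrees; the focal length in pixels is half the picture's height over the tangent of half this angle, whatever the lens; pixels are square), "cx", "cy" (the principal point, pixels), "rvec" (rotation vector, rad) and "tvec" (3), from world to camera coordinates, as OpenCV has them; the wrist camera has in their place "T_tool_cam" (4x4, takes a point from camera to tool coordinates, whose origin is the TCP and whose axes are the flange's). Camera axes: x right, y down, z forward; pixel columns grow to the right and rows downward; lengths in mm; the calibration is good to about 2 mm. A picture is of the moment at which its call begins: read the wrist's pose just before it. There is no depth.
- env.job_done(): hands the job in; it is judged then, once.
The state is a dict: "time_s": time; "qpos": joint angles; "qvel": joint speeds; "effort": joint torques, N m; "ee_pos": TCP position; "ee_rot": TCP orientation; "force": force on the tool from outside, world axes, zero at the start; "torque": the same for the moment, N m; "gripper_width": finger opening in mm; "gripper_force": force on a finger pad.
Only numpy, scipy, OpenCV 4.12 (cv2) and the standard library are available. Lean on these libraries where they do the work, as an engineer would, in place of code of your own. Each camera call takes 0.05 s, during which the arm holds its last target. There are 200 camera calls.

## Working session

There is one attempt and no reset: what is moved stays moved. The work goes in short steps, Python scripts to look and compute and a tool call to move; the robot and the scene stay as the last step left them, time stands still between calls to the robot, and variables do not carry over. Pictures are saved under pics/ and viewed, at most 10 in all, crops included, and the job is handed in when it is done.

Besides the shell and the picture viewer there is one more tool, called after "Request:" as a command line: name --argument value ..., lists and objects as JSON in quotes. send_rows: Moves the arm, as the interface text tells. Shifts and turns lie within -1 to 1; 1 stands for 500 mm of shift or 30 degrees of turn. Its arguments: {"type":"object","properties":{"motion":{"type":"array"},"grip_force":{"type":"number"}},"required":["motion"]}

```bash
mkdir -p pics; cat > h.py <<'E'
import numpy as np, cv2, pickle
from workcell import env
from scipy.spatial.transform import Rotation as R
def cap(n, tag):
    s=env.state(); f=env.grab_frame(n); f['state']=s
    pickle.dump(f,open(f'pics/{tag}.pkl','wb')); cv2.imwrite(f'pics/{tag}.png',f['frame'][:,:,::-1]); return f
def load(tag): return pickle.load(open(f'pics/{tag}.pkl','rb'))
def cam(f):
    fl=240/np.tan(np.radians(f['vertical_fov'])/2)
    K=np.array([[fl,0,f['cx']],[0,fl,f['cy']],[0,0,1]])
    if 'T_tool_cam' in f:
        s=f['state']; T=np.eye(4); T[:3,:3]=R.from_euler('xyz',s['ee_rot'],degrees=True).as_matrix(); T[:3,3]=s['ee_pos']
        W=T@np.array(f['T_tool_cam']); Rc=W[:3,:3].T; t=-Rc@W[:3,3]
    else:
        Rc=cv2.Rodrigues(np.array(f['rvec'],float))[0]; t=np.array(f['tvec'],float).ravel()
    return K,Rc,t
def ray(f,u,v):
    K,Rc,t=cam(f); d=Rc.T@np.linalg.inv(K)@np.array([u,v,1.]); return -Rc.T@t, d/np.linalg.norm(d)
def onplane(f,u,v,z):
    o,d=ray(f,u,v); return o+d*(z-o[2])/d[2]
def proj(f,P):
    K,Rc,t=cam(f); p=K@(Rc@np.array(P,float)+t); return p[:2]/p[2]
def tri(fs,uvs):
    A=np.zeros((3,3));b=np.zeros(3)
    for f,(u,v) in zip(fs,uvs):
        o,d=ray(f,u,v); M=np.eye(3)-np.outer(d,d); A+=M;b+=M@o
    return np.linalg.solve(A,b)
E
python3 - <<'E'
from h import *
print(env.state(), env.grasp_offset)
for n in ['scene','side','wrist']:
    f=cap(n,n+'0'); print(n,f['vertical_fov'],f['cx'],f['cy'],[ (k,f[k]) for k in ('rvec','tvec','T_tool_cam') if k in f])
    if n!='wrist': print(-cam(f)[1].T@cam(f)[2])
E
```

```text
{'time_s': 0.0, 'qpos': array([-1.14745610e+00,  1.83521206e+01,  8.97063862e+01, -1.11097523e-03,
        7.20435264e+01, -1.14502548e+00]), 'qvel': array([ 0.0351377 ,  0.00473612, -0.02537628,  0.04668804,  0.03564026,
        0.05204214]), 'effort': array([-5.01459035e-04, -4.12465632e+01, -2.31973493e+01,  7.28826877e-02,
        4.58198413e-02, -1.41870069e-04]), 'ee_pos': array([ 5.74496094e+02, -1.07929814e-02,  2.13115608e+02]), 'ee_rot': array([-1.79897966e+02, -9.82904724e-04,  8.99979120e+01]), 'force': array([-0.0958693 , -0.51281969,  0.58854315]), 'torque': array([-0.0025411 ,  0.00894086,  0.0163311 ]), 'gripper_force': 0.0, 'gripper_width': 90.88122004481313} 18.8
scene 54.90534848916805 313.5983011700739 238.4946763845019 [('rvec', array([ 1.54649517,  2.05333629, -0.77912317])), ('tvec', array([ 175.20899039, -316.84263957, 1256.14397139]))]
[1091.9845746   108.6525882   710.45719739]
side 57.59924456077538 323.1825276007928 238.72529060260095 [('rvec', array([ 2.16589613, -0.51939403,  0.23620601])), ('tvec', array([-515.13953156,  225.48157918,  548.5072184 ]))]
[ 333.83739898 -503.92200022  501.68322366]
wrist 64.51613577029694 309.7942765890902 240.85994704692015 [('T_tool_cam', array([[ 2.42349263e-04, -9.69264110e-01, -2.46022410e-01,
         6.91681028e+01],
       [ 9.99999753e-01,  3.97241219e-04, -5.79957142e-04,
        -8.84673890e-01],
       [ 6.59861885e-04, -2.46022209e-01,  9.69263967e-01,
        -1.70809526e+02],
       [ 0.00000000e+00,  0.00000000e+00,  0.00000000e+00,
         1.00000000e+00]]))]
```

View pics/scene0.png

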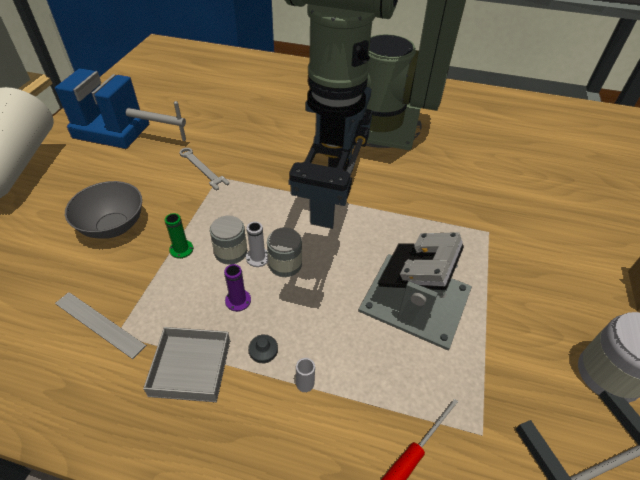

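View pics/side0.png

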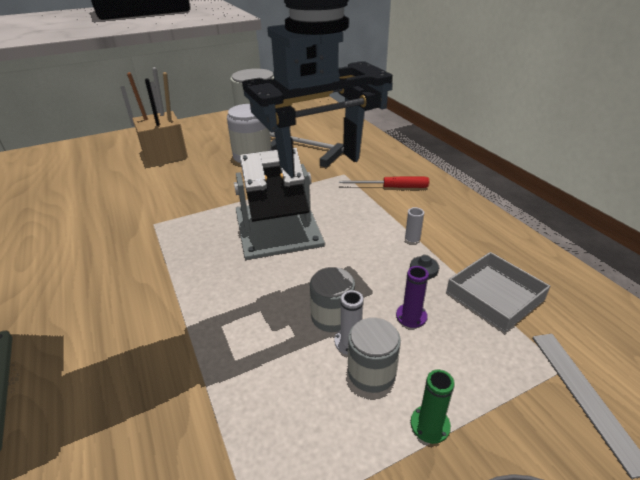

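View pics/wrist0.png

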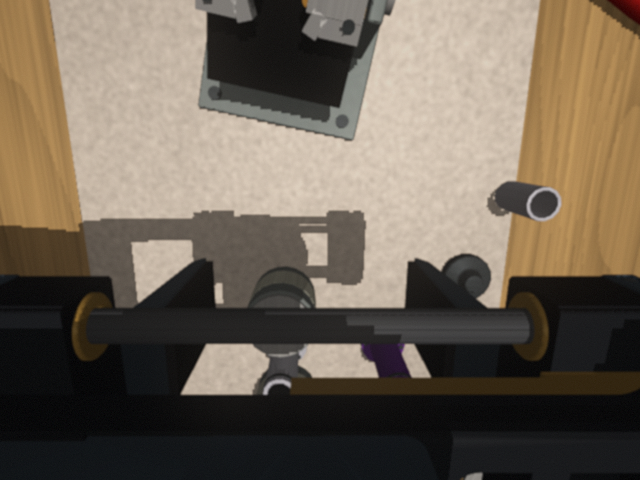

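The scene view shows the plain aluminium flanged tube at (256,243), wedged between tins at (228,240) and (285,252). The look-alikes are green (177,235), purple (236,287) and an unflanged grey cylinder (305,375). The silver one between the tins fits the description. The holder is at (420,280), with its low deck edge facing the tins. I'll confirm it in one enlarged composite crop.

```bash
python3 - <<'E'
from h import *
a=load('scene0')['frame'];b=load('side0')['frame']
c=lambda im,x,y,w,h:cv2.resize(im[y:y+h,x:x+w],(400,300),interpolation=cv2.INTER_CUBIC)
o=np.vstack([np.hstack([c(a,200,205,120,90),c(b,290,255,140,105+0)]),np.hstack([c(a,355,225,120,90),c(b,225,145,120,90)])])
cv2.imwrite('pics/comp.png',o[:,:,::-1])
fs=[load('scene0'),load('side0')]
print('adapter top',tri(fs,[(256,227.5),(352,298)]))
for z,n,uv in [(0,'sc',(257,260)),(0,'sd',(350,345))]: print(onplane(fs[0 if n=='sc' else 1],*uv,z))
E
```

```text
adapter top [ 546.86721694 -143.67942389   88.15996733]
[ 551.46261758 -145.05407503    0.        ]
[ 543.81773221 -150.53127243    0.        ]
```

View pics/comp.png

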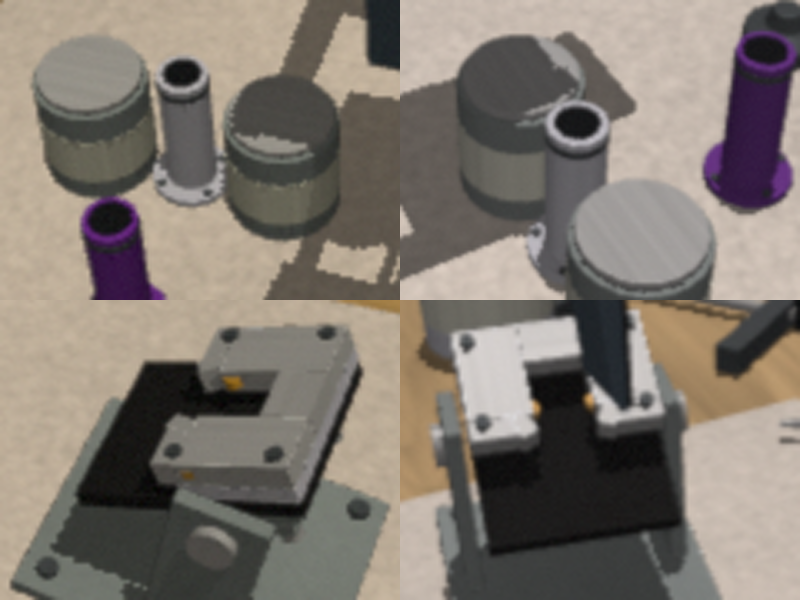

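The crop confirms it: the silver flanged tube stands between the two tins, with the rim at scene (255,227) and side (352,299). Next I'll measure the tins, the row and a rough holder pose.

```bash
python3 - <<'E'
from h import *
a=load('scene0');b=load('side0')
s=lambda x,y:(355+x/3.333,225+(y-300)/3.333)
for n,p,q in [('L',(285.5,239.5),(332,282.3)),('R',(227,228.4),(374,333.8))]:
    print(n,onplane(a,*p,75),onplane(b,*q,75),tri([a,b],[p,q]))
p=(200+182/3.333,205+73/3.333); q=(290+177/2.857,255+122/2.857); print('A',p,q,onplane(a,*p,90),onplane(b,*q,90),tri([a,b],[p,q]))
for p in [(369,305),(444,337),(463,288)]: print('base',onplane(a,*p,12).round(1))
d=lambda x,y:(225+(x-400)/3.333,145+(y-300)/3.333)
for p,q in [((230,334),(467,342)),((173,451),(483,422)),((274,454),(645,400)),((327,332),(628,322))][:]:
  print('pl',s(*p),d(*q),tri([a,b],[s(*p),d(*q)]).round(1))
for p,q in [((80,500),(490,550)),((305,512),(683,523)),((233,382),(538,408)),((185,475),(589,401))]: print('deck low corners/noses',tri([a,b],[s(*p),d(*q)]).round(1))
E
```

```text
L [547.06640135 -84.88426567  75.        ] [544.74559261 -93.16323319  75.        ] [545.68202033 -87.28739379  71.10196172]
R [ 551.65275583 -199.53383501   75.        ] [ 547.84656861 -201.75324464   75.        ] [ 549.27726645 -200.42541109   72.60801392]
A (254.6054605460546, 226.9021902190219) (351.95309765488275, 297.70213510675535) [ 546.23501688 -144.9119273    90.        ] [ 547.00127489 -146.41298796   90.        ] [ 546.72894121 -145.46984361   89.76883218]
base [602.6  90.5  12. ]
base [631.2 227.6  12. ]
base [515.  253.2  12. ]
pl (424.006900690069, 235.2010201020102) (245.1020102010201, 157.6012601260126) [522.2 163.1 153.9]
pl (406.90519051905187, 270.3045304530453) (249.9024902490249, 181.6036603660366) [537.5 158.1  95.3]
pl (437.2082208220822, 271.2046204620462) (298.5073507350735, 175.00300030003) [598.5 176.6 117. ]
pl (453.1098109810981, 234.6009600960096) (293.4068406840684, 151.6006600660066) [584.  178.3 177. ]
deck low corners/noses [528.8 120.6  34.2]
deck low corners/noses [600.2 184.7  49.6]
deck low corners/noses [543.7 162.2 121.8]
deck low corners/noses [583.2 156.2 108.7]
```

The adapter is at (546.7, -145.3), the tin centres are 57 mm away on either side (matching the given sizes), and the row runs along world y. So the fingers can stay closing along x. I'll look at the holder from above first.

Request:
send_rows --motion '[{"tx":0.09,"tz":-0.05},{"tx":0.09,"tz":-0.05},{"tx":0.08,"ty":-0.01},{},{}]' --grip_force 25

```text
invalid input at $.motion[0]: expected keys tx, ty, tz, rx, ry, rz, gripper
```

```bash
python3 - <<'E'
from h import *
print(env.state()['ee_pos'],env.state()['ee_rot'])
for n in ['wrist','scene','side']: cap(n,n+'1')
w=load('wrist1')['frame'];b=load('side1')['frame'];a=load('scene1')['frame']
c=lambda im,x,y,w,h:cv2.resize(im[y:y+h,x:x+w],(400,300),interpolation=cv2.INTER_CUBIC)
cv2.imwrite('pics/comp1.png',np.vstack([np.hstack([c(w,120,0,400,300),c(b,215,135,140,105)]),np.hstack([c(w,220,60,200,150),c(a,355,225,120,90)])])[:,:,::-1])
E
```

```text
[5.74654668e+02 2.44990151e-02 2.13324377e+02] [-1.79927515e+02 -2.40271961e-03  9.00007303e+01]
```

View pics/comp1.png

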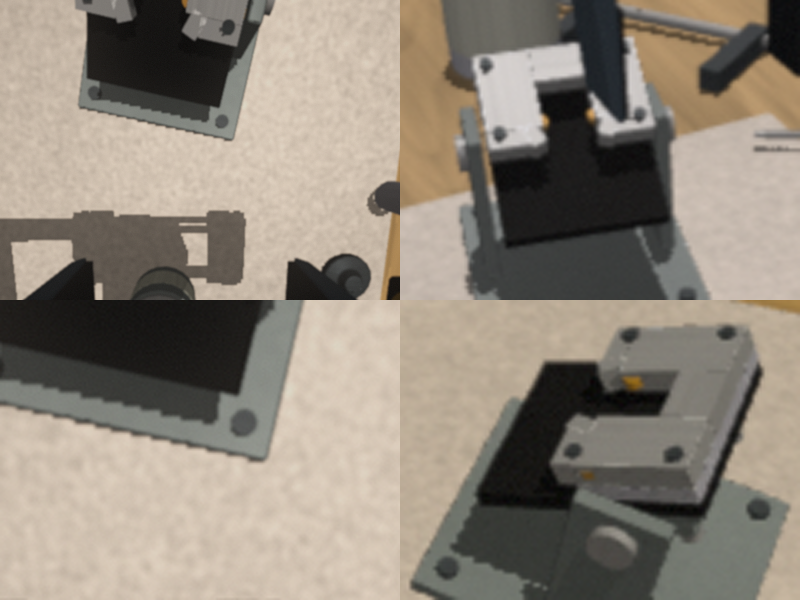

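The move was refused because all keys are required, so this picture shows the unmoved view. Sending it again in full form.

Request:
send_rows --motion '[{"tx":0.09,"ty":0,"tz":-0.05,"rx":0,"ry":0,"rz":0,"gripper":-1},{"tx":0.09,"ty":0,"tz":-0.05,"rx":0,"ry":0,"rz":0,"gripper":-1},{"tx":0.08,"ty":-0.01,"tz":0,"rx":0,"ry":0,"rz":0,"gripper":-1},{"tx":0,"ty":0,"tz":0,"rx":0,"ry":0,"rz":0,"gripper":-1},{"tx":0,"ty":0,"tz":0,"rx":0,"ry":0,"rz":0,"gripper":-1}]' --grip_force 25

```text
time_s: 0.92
ee_pos: [569.8, 129.5, 263.6]
ee_rot: [-180.0, 0.0, 90.0]
force: [-0.2, -0.2, 0.6]
gripper_width: 91.1
gripper_force: 0.0
```

```bash
python3 - <<'E'
from h import *
print(env.state()['ee_pos'],env.state()['ee_rot'])
f=cap('wrist','wrist2')
c=f['frame'][0:300,120:520]; cv2.imwrite('pics/w2.png',cv2.resize(c,(800,600),interpolation=cv2.INTER_CUBIC)[:,:,::-1])
E
```

```text
[569.84700229 129.51459956 263.64586603] [-1.79968395e+02  4.93901683e-02  9.00156733e+01]
```

View pics/w2.png

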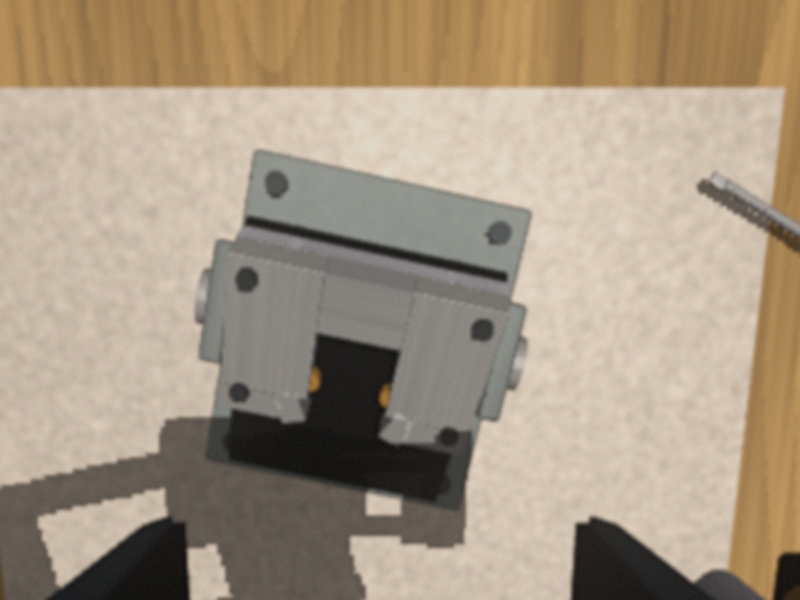

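The wrist view shows the holder from above. In crop pixels the plate bolts are at (247,279), (482,329), (239,392) and (448,437), the plunger noses at (314,379) and (385,396), and the slot end edge runs about (317,334)–(400,351). I'll triangulate with the three views.

```bash
cat > hold.py <<'E'
from h import *
a=load('scene1');b=load('side1');w=load('wrist2');w0=load('wrist1')
s=lambda x,y:(355+(x-400)/3.333,225+(y-300)/3.333)
d=lambda x,y:(215+(x-400)/2.857,135+y/2.857)
W=lambda x,y:(120+x/2,y/2)
P=[]
for n,sc,sd,wr in [('-lo',(630,334),(500,134),(239,392)),('+lo',(573,451),(640,115),(448,437)),('+hi',(674,454),None,(482,329)),('-hi',(727,332),(486,65),(247,279))]:
    f=[a,w];u=[s(*sc),W(*wr)]
    if sd: f.append(b);u.append(d(*sd))
    p=tri(f,u);P.append(p);print(n,p.round(1),[(proj(x,p)-y).round(1) for x,y in zip(f,u)])
P=np.array(P);c=P.mean(0)
ex=(P[1]+P[2]-P[0]-P[3])/2; ey=(P[2]+P[3]-P[0]-P[1])/2
print('ex',ex,np.linalg.norm(ex),'ey',ey,np.linalg.norm(ey))
print('yaw x',np.degrees(np.arctan2(ex[1],ex[0])),'tilt',np.degrees(np.arctan2(ey[2],np.hypot(*ey[:2]))),'yaw y',np.degrees(np.arctan2(ey[1],ey[0]))-90)
B=[onplane(w,*W(276,184),12),onplane(w,*W(499,233),12),onplane(w0,215,92,12),onplane(w0,342,121,12)]
B=np.array(B);print('base bolts',B.round(1),B.mean(0)); print(np.degrees(np.arctan2(*(B[1]-B[0])[[1,0]])),np.degrees(np.arctan2(*(B[3]-B[2])[[1,0]])))
print('c',c)
E
python3 hold.py
```

```text
-lo [511.5 157.3 123.4] [array([-0.4,  0.5]), array([0.5, 0.3]), array([-0.8, -0.4])]
+lo [597.5 138.9 122.9] [array([-0.7,  0.4]), array([ 0.3, -0.2]), array([-0.7, -0.4])]
+hi [606.4 184.2 148.8] [array([-0., -0.]), array([ 0., -0.])]
-hi [520.7 201.9 148.2] [array([-0.5,  0.6]), array([0.4, 0.1]), array([-0.7, -0.5])]
ex [ 85.84954257 -18.01834736   0.12167362] 87.72012086666075 ey [ 9.11422135 44.96862502 25.35248843] 52.42132139365652
yaw x -11.85335072157464 tilt 28.92270866608894 yaw y -11.457478952232876
base bolts [[514.5 251.3  12. ]
 [631.7 227.   12. ]
 [486.2 115.8  12. ]
 [603.4  90.4  12. ]] [558.92584793 171.1312046   12.        ]
-11.706430163062532 -12.244707649079817
c [559.0222289  170.55907464 135.82950826]
```

```bash
cat >> hold.py <<'E'
print('----')
yaw=np.radians(-11.8); 
for tilt_d in (28.9,):
  t=np.radians(tilt_d); x=np.array([np.cos(yaw),np.sin(yaw),0]); yh=np.array([-np.sin(yaw),np.cos(yaw),0])
  y=yh*np.cos(t)+np.array([0,0,np.sin(t)]); z=np.cross(x,y)
  def hit(f,uv,off):
    o,dd=ray(f,*uv); return o+dd*(((c+off*z-o)@z)/(dd@z))
  fr=lambda p:np.array([(p-c)@x,(p-c)@y,(p-c)@z]).round(1)
  for off in (0,-2):
    E=hit(w,W(358,342),off); print('end',off,E.round(1),fr(E))
    for n,uv in [('endL',(317,334)),('endR',(400,351))]: print(n,fr(hit(w,W(*uv),off)))
    for n,uv in [('noseL',(314,379)),('noseR',(385,396))]: p=hit(w,W(*uv),off-7); print(n,fr(p))
    for n,uv in [('mouthL',(306,420)),('mouthR',(382,438))]: print(n,fr(hit(w,W(*uv),off)))
    # scene: slot end corner -x side/+x side
    for n,uv in [('sc end +x',(660,416)),('sc end -x',(672,392))]: print(n,fr(hit(a,s(*uv),off)))
    h=((E-15*y)[2]-105)/z[2]-23; home=E-15*y-(h+23)*z; print('h',h,'home',home.round(1))
  lo=[fr(hit(w,W(*u),-25)) for u in ((230,458),(437,501))]; print('deck low corners if deck 23 below+2',lo)
E
python3 hold.py | sed -n '/----/,$p'
```

```text
----
end 0 [560.5 178.9 140.5] [-0.3  9.6 -0. ]
endL [-16.1   9.3   0. ]
endR [16.1  9.6 -0. ]
noseL [-15.3 -16.8  -7. ]
noseR [ 14.7 -17.8  -7. ]
mouthL [-15.5 -33.2  -0. ]
mouthR [ 17.2 -34.4   0. ]
sc end +x [17.4 11.1 -0. ]
sc end -x [ 0.  11.7 -0. ]
h 9.25908073707258 home [561.  181.3 105. ]
end -2 [560.4 178.7 138.1] [-0.3  8.3 -2. ]
endL [-16.3   8.   -2. ]
endR [16.2  8.3 -2. ]
noseL [-15.4 -18.2  -9. ]
noseR [ 14.8 -19.3  -9. ]
mouthL [-15.7 -34.8  -2. ]
mouthR [ 17.3 -36.1  -2. ]
sc end +x [15.2  9.8 -2. ]
sc end -x [-2.2 10.4 -2. ]
h 6.540980545337373 home [560.6 179.8 105. ]
deck low corners if deck 23 below+2 [array([-51.4, -87. , -25. ]), array([ 52.4, -87.6, -25. ])]
```

The estimates agree: slot end to noses is 27 mm and the deck's low edge is 97 mm from the slot end, both as specified. Tilt is about 28.9°, yaw about -11.8°, the home axis passes near (560.8, 180.5, 105), and the deck is about 8 mm up. Now the adapter.

Request:
send_rows --motion '[{"tx":-0.11,"ty":-0.01,"tz":0.02,"rx":0,"ry":0,"rz":0,"gripper":-1},{"tx":-0.11,"ty":-0.01,"tz":0.02,"rx":0,"ry":0,"rz":0,"gripper":-1},{"tx":-0.11,"ty":-0.01,"tz":0.02,"rx":0,"ry":0,"rz":0,"gripper":-1},{"tx":-0.11,"ty":-0.01,"tz":0.02,"rx":0,"ry":0,"rz":0,"gripper":-1},{"tx":-0.11,"ty":-0.006,"tz":0.02,"rx":0,"ry":0,"rz":0,"gripper":-1},{"tx":0,"ty":0,"tz":0.06,"rx":0,"ry":0,"rz":0,"gripper":-1},{"tx":0,"ty":0,"tz":0.06,"rx":0,"ry":0,"rz":0,"gripper":-1},{"tx":0,"ty":0,"tz":0,"rx":0,"ry":0,"rz":0,"gripper":-1},{"tx":0,"ty":0,"tz":0,"rx":0,"ry":0,"rz":0,"gripper":-1}]'

```text
time_s: 2.1
ee_pos: [547.5, -145.7, 155.0]
ee_rot: [179.9, 0.0, 90.0]
force: [-0.0, 0.1, -0.1]
gripper_width: 91.5
gripper_force: 0.0
```

```bash
python3 - <<'E'
from h import *
print(env.state()['ee_pos'],env.state()['ee_rot'])
w=load('wrist0'); f=cap('wrist','wrist3')
print(onplane(w,275,388,90), [proj(f,(546.7,-145.3,90)),proj(f,(546,-88,75)),proj(f,(549,-201,75))])
cv2.imwrite('pics/w3.png',f['frame'][:,:,::-1])
E
```

```text
[ 547.54655941 -145.73374834  155.02924723] [1.79904853e+02 3.22479350e-02 8.99555496e+01]
[ 542.54433012 -139.78478798   90.        ] [array([309.90068666, 254.12582827]), array([308.74757528, 162.51275681]), array([313.10479442, 322.59450751])]
```

View pics/w3.png

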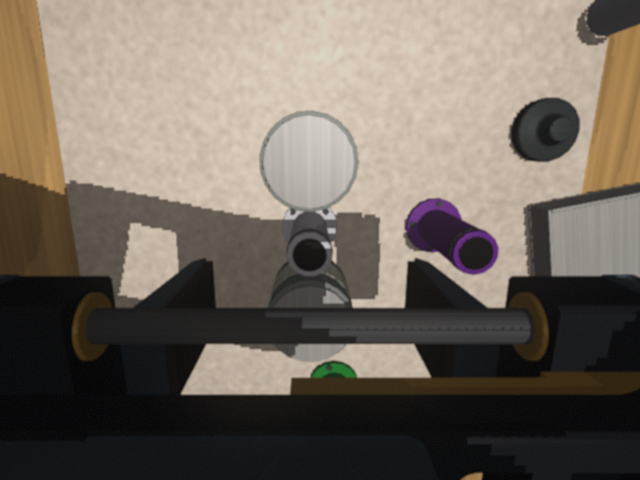

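The wrist view shows the adapter rim at (310,252), predicted (310,254), and the left tin at (309,162) as predicted. Alignment is within about 1 mm, so I'll descend and grip.

Request:
send_rows --motion '[{"tx":0.002,"ty":-0.001,"tz":0.08,"rx":0,"ry":0,"rz":0,"gripper":-1},{"tx":0,"ty":0,"tz":0.08,"rx":0,"ry":0,"rz":0,"gripper":-1},{"tx":0,"ty":0,"tz":0.06,"rx":0,"ry":0,"rz":0,"gripper":-1},{"tx":0,"ty":0,"tz":0.03,"rx":0,"ry":0,"rz":0,"gripper":-1},{"tx":0,"ty":0,"tz":0,"rx":0,"ry":0,"rz":0,"gripper":-0.5},{"tx":0,"ty":0,"tz":0,"rx":0,"ry":0,"rz":0,"gripper":0},{"tx":0,"ty":0,"tz":0,"rx":0,"ry":0,"rz":0,"gripper":0.5},{"tx":0,"ty":0,"tz":0,"rx":0,"ry":0,"rz":0,"gripper":1},{"tx":0,"ty":0,"tz":0,"rx":0,"ry":0,"rz":0,"gripper":1},{"tx":0,"ty":0,"tz":0,"rx":0,"ry":0,"rz":0,"gripper":1}]' --grip_force 15

```text
time_s: 3.4
ee_pos: [546.6, -144.0, 29.1]
ee_rot: [180.0, 0.0, 90.0]
force: [-0.5, 0.1, -0.6]
gripper_width: 34.0
gripper_force: 0.0
```

Request:
send_rows --motion '[{"tx":0,"ty":0,"tz":0,"rx":0,"ry":0,"rz":0,"gripper":1},{"tx":0,"ty":0,"tz":0,"rx":0,"ry":0,"rz":0,"gripper":1},{"tx":0,"ty":0,"tz":0,"rx":0,"ry":0,"rz":0,"gripper":1}]' --grip_force 20

```text
time_s: 3.78
ee_pos: [546.7, -144.0, 29.0]
ee_rot: [180.0, 0.0, 90.0]
force: [0.5, -1.0, 0.9]
gripper_width: 29.5
gripper_force: 20.0
```

Gripped (width 29.5 mm). Slide it towards -x along the table.

Request:
send_rows --motion '[{"tx":0,"ty":-0.01,"tz":0,"rx":0,"ry":0,"rz":0,"gripper":1},{"tx":0,"ty":-0.02,"tz":0,"rx":0,"ry":0,"rz":0,"gripper":1},{"tx":0,"ty":-0.02,"tz":0,"rx":0,"ry":0,"rz":0,"gripper":1},{"tx":0,"ty":-0.02,"tz":0,"rx":0,"ry":0,"rz":0,"gripper":1},{"tx":0,"ty":-0.02,"tz":0,"rx":0,"ry":0,"rz":0,"gripper":1},{"tx":0,"ty":-0.02,"tz":0,"rx":0,"ry":0,"rz":0,"gripper":1},{"tx":0,"ty":-0.01,"tz":0,"rx":0,"ry":0,"rz":0,"gripper":1},{"tx":0,"ty":0,"tz":0,"rx":0,"ry":0,"rz":0,"gripper":1},{"tx":0,"ty":0,"tz":0,"rx":0,"ry":0,"rz":0,"gripper":1}]'

```text
time_s: 4.9
ee_pos: [485.3, -143.9, 29.0]
ee_rot: [-179.8, -0.0, 90.0]
force: [-4.7, -1.6, 6.2]
gripper_width: 29.7
gripper_force: 20.0
```

```bash
python3 - <<'E'
from h import *
print(env.state()['force'],env.state()['ee_pos'])
a=cap('scene','scene4');b=cap('side','side4')
def big(f,x,y,w,h): return cv2.resize(f['frame'][y:y+h,x:x+w],(400,300),interpolation=cv2.INTER_CUBIC)
cv2.imwrite('pics/c4.png',np.hstack([big(a,190,180,140,105),big(b,260,240,160,120)])[:,:,::-1])
E
```

```text
[-4.74326713 -1.6250998   6.20614562] [ 485.28102793 -143.90360144   28.98222942]
```

View pics/c4.png

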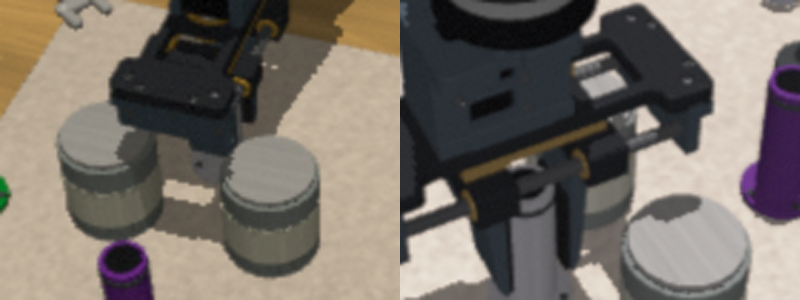

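Both views show the adapter slid out of the row, still upright, and the tins unmoved (tops at scene (228,227) and (284,240)). Next I'll work out the loading pose.

```bash
cat > plan.py <<'E'
from h import *
yaw=np.radians(-11.8);t=np.radians(28.9)
x=np.array([np.cos(yaw),np.sin(yaw),0]);y=np.array([-np.sin(yaw)*np.cos(t),np.cos(yaw)*np.cos(t),np.sin(t)]);z=np.cross(x,y)
H=np.array([560.8,180.5,105.]); Rt=np.column_stack([-x,y,-z])
def rel():
    s=env.state(); Rc=R.from_euler('xyz',s['ee_rot'],degrees=True).as_matrix(); p=s['ee_pos']
    print('t',s['time_s'],'TCP',p.round(1),'rot left /30',(R.from_matrix(Rc.T@Rt).as_rotvec(degrees=True)/30).round(4))
    g=p-H; print('TCP in slot frame',[(g@v).round(2) for v in (x,y,z)],'F slot',[(s['force']@v).round(2) for v in (x,y,z)],'w',s['gripper_width'])
    goal=H-58*y+(29+25)*z; print('to goal, tool units now',(Rc.T@(goal-p)/500).round(4),' in target frame',(Rt.T@(goal-p)/500).round(4),'goal',goal.round(1)); print(s['qpos'].round(1))
if __name__=='__main__': rel()
E
python3 plan.py
```

```text
t 5.0 TCP [ 485.3 -143.9   29. ] rot left /30 [-0.8122  0.6522 -2.5481]
TCP in slot frame [np.float64(-7.6), np.float64(-328.27), np.float64(94.4)] F slot [np.float64(-4.54), np.float64(1.29), np.float64(5.61)] w 29.773388703583084
to goal, tool units now [ 0.4983  0.1193 -0.1907]  in target frame [-0.0152  0.5405  0.0808] goal [545.1 105.3 124.2]
[-1.780e+01  2.350e+01  1.126e+02 -1.000e-01  4.400e+01 -1.780e+01]
```

Request:
send_rows --motion '[{"tx":0,"ty":0,"tz":-0.04,"rx":0,"ry":0,"rz":0,"gripper":1},{"tx":0,"ty":0,"tz":-0.08,"rx":0,"ry":0,"rz":0,"gripper":1},{"tx":0,"ty":0,"tz":-0.1,"rx":0,"ry":0,"rz":0,"gripper":1},{"tx":0,"ty":0,"tz":-0.1,"rx":0,"ry":0,"rz":0,"gripper":1},{"tx":0,"ty":0,"tz":0,"rx":0,"ry":0,"rz":0,"gripper":1}]' --grip_force 30

```text
time_s: 5.62
ee_pos: [489.3, -144.6, 192.5]
ee_rot: [179.5, 0.1, 90.0]
force: [-0.8, -0.1, -2.2]
gripper_width: 29.4
gripper_force: 30.0
```

Request:
send_rows --motion '[{"tx":0,"ty":0,"tz":0,"rx":-0.081,"ry":0.065,"rz":-0.255,"gripper":1},{"tx":0,"ty":0,"tz":0,"rx":-0.081,"ry":0.065,"rz":-0.255,"gripper":1},{"tx":0,"ty":0,"tz":0,"rx":-0.081,"ry":0.065,"rz":-0.255,"gripper":1},{"tx":0,"ty":0,"tz":0,"rx":-0.081,"ry":0.065,"rz":-0.255,"gripper":1},{"tx":0,"ty":0,"tz":0,"rx":-0.081,"ry":0.065,"rz":-0.255,"gripper":1},{"tx":0,"ty":0,"tz":0,"rx":-0.081,"ry":0.065,"rz":-0.255,"gripper":1},{"tx":0,"ty":0,"tz":0,"rx":-0.081,"ry":0.065,"rz":-0.255,"gripper":1},{"tx":0,"ty":0,"tz":0,"rx":-0.081,"ry":0.065,"rz":-0.255,"gripper":1},{"tx":0,"ty":0,"tz":0,"rx":-0.081,"ry":0.065,"rz":-0.255,"gripper":1},{"tx":0,"ty":0,"tz":0,"rx":-0.083,"ry":0.067,"rz":-0.253,"gripper":1},{"tx":0,"ty":0,"tz":0,"rx":0,"ry":0,"rz":0,"gripper":1},{"tx":0,"ty":0,"tz":0,"rx":0,"ry":0,"rz":0,"gripper":1}]'

```text
time_s: 7.12
ee_pos: [486.1, -143.7, 188.0]
ee_rot: [151.1, -0.0, 168.1]
force: [0.6, -0.3, -2.1]
gripper_width: 29.6
gripper_force: 30.0
```

```bash
python3 plan.py
```

```text
t 7.125 TCP [ 486.1 -143.7  188. ] rot left /30 [-0.0003  0.0012 -0.0036]
TCP in slot frame [np.float64(-6.81), np.float64(-251.07), np.float64(233.44)] F slot [np.float64(0.62), np.float64(-1.2), np.float64(-1.76)] w 29.564161107882242
to goal, tool units now [-0.0127  0.3862  0.3588]  in target frame [-0.0136  0.3861  0.3589] goal [545.1 105.3 124.2]
[ -34.9   18.6   99.6   27.3   75.7 -123.2]
```

Request:
send_rows --motion '[{"tx":-0.002,"ty":0.05,"tz":0,"rx":0,"ry":0,"rz":0,"gripper":1},{"tx":-0.002,"ty":0.085,"tz":0,"rx":0,"ry":0,"rz":0,"gripper":1},{"tx":-0.002,"ty":0.085,"tz":0.02,"rx":0,"ry":0,"rz":0,"gripper":1},{"tx":-0.002,"ty":0.085,"tz":0.05,"rx":0,"ry":0,"rz":0,"gripper":1},{"tx":-0.002,"ty":0.051,"tz":0.08,"rx":0,"ry":0,"rz":0,"gripper":1},{"tx":-0.003,"ty":0.03,"tz":0.08,"rx":0,"ry":0,"rz":0,"gripper":1},{"tx":0,"ty":0,"tz":0.07,"rx":0,"ry":0,"rz":0,"gripper":1},{"tx":0,"ty":0,"tz":0.04,"rx":0,"ry":0,"rz":0,"gripper":1},{"tx":0,"ty":0,"tz":0,"rx":0,"ry":0,"rz":0,"gripper":1},{"tx":0,"ty":0,"tz":0,"rx":0,"ry":0,"rz":0,"gripper":1}]'

```text
time_s: 8.38
ee_pos: [544.7, 100.3, 134.2]
ee_rot: [151.1, 0.2, 168.2]
force: [0.4, -0.1, -1.8]
gripper_width: 29.5
gripper_force: 30.0
```

```bash
python3 plan.py; python3 - <<'E'
from h import *
a=cap('scene','scene5');b=cap('side','side5');w=cap('wrist','wrist5')
def big(f,x,y,w,h): return cv2.resize(f['frame'][y:y+h,x:x+w],(400,300),interpolation=cv2.INTER_CUBIC)
cv2.imwrite('pics/c5.png',np.vstack([np.hstack([big(a,330,190,160,120),big(b,210,130,160,120)]),np.hstack([big(w,0,0,640,480),big(b,240,145,80,60)])])[:,:,::-1])
E
```

```text
t 8.375 TCP [544.7 100.3 134.2] rot left /30 [-0.0003  0.0061  0.002 ]
TCP in slot frame [np.float64(0.62), np.float64(-57.49), np.float64(65.13)] F slot [np.float64(0.46), np.float64(-0.86), np.float64(-1.56)] w 29.52455693528195
to goal, tool units now [ 0.0013 -0.001   0.0222]  in target frame [ 0.0012 -0.001   0.0223] goal [545.1 105.3 124.2]
[  -7.8   19.3  107.7   35.4   56.2 -106.9]
```

View pics/c5.png

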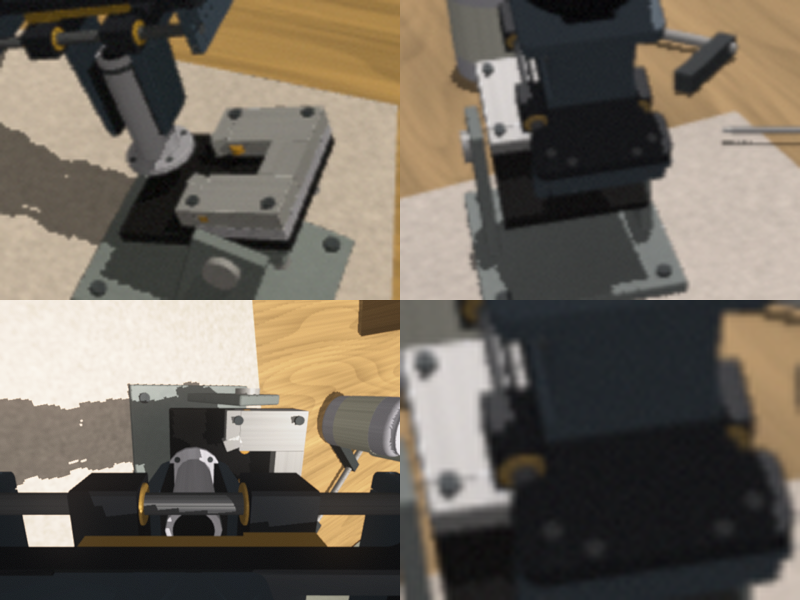

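The adapter is square over the bare deck below the slot, flange near scene-crop (158,150) and ahead of the mouth. Now feel for the deck.

Request:
send_rows --motion '[{"tx":0.002,"ty":-0.001,"tz":0.016,"rx":0,"ry":0.006,"rz":0,"gripper":1},{"tx":0,"ty":0,"tz":0.016,"rx":0,"ry":0,"rz":0,"gripper":1},{"tx":0,"ty":0,"tz":0.003,"rx":0,"ry":0,"rz":0,"gripper":1},{"tx":0,"ty":0,"tz":0.003,"rx":0,"ry":0,"rz":0,"gripper":1},{"tx":0,"ty":0,"tz":0.003,"rx":0,"ry":0,"rz":0,"gripper":1},{"tx":0,"ty":0,"tz":0.003,"rx":0,"ry":0,"rz":0,"gripper":1},{"tx":0,"ty":0,"tz":0,"rx":0,"ry":0,"rz":0,"gripper":1}]'

```text
time_s: 9.4
ee_pos: [545.5, 110.7, 113.9]
ee_rot: [151.1, -0.0, 168.3]
force: [-0.7, 0.3, -2.0]
gripper_width: 29.5
gripper_force: 30.0
```

```bash
python3 plan.py
```

```text
t 9.4 TCP [545.5 110.7 113.9] rot left /30 [-0.0002 -0.0027  0.0017]
TCP in slot frame [np.float64(-0.74), np.float64(-58.3), np.float64(42.32)] F slot [np.float64(-0.72), np.float64(-0.84), np.float64(-1.83)] w 29.475220205948258
to goal, tool units now [-0.0015  0.0006 -0.0234]  in target frame [-0.0015  0.0006 -0.0234] goal [545.1 105.3 124.2]
[  -6.6   20.8  108.9   36.7   53.7 -108. ]
```

Request:
send_rows --motion '[{"tx":0,"ty":0,"tz":0.002,"rx":0,"ry":0,"rz":0,"gripper":1},{"tx":0,"ty":0,"tz":0.002,"rx":0,"ry":0,"rz":0,"gripper":1},{"tx":0,"ty":0,"tz":0,"rx":0,"ry":0,"rz":0,"gripper":1}]'

```text
time_s: 9.78
ee_pos: [545.6, 111.6, 112.1]
ee_rot: [151.1, -0.1, 168.3]
force: [-0.1, 0.2, -1.7]
gripper_width: 29.5
gripper_force: 30.0
```

Request:
send_rows --motion '[{"tx":0,"ty":0,"tz":0.002,"rx":0,"ry":0,"rz":0,"gripper":1},{"tx":0,"ty":0,"tz":0,"rx":0,"ry":0,"rz":0,"gripper":1}]'

```text
time_s: 10.02
ee_pos: [545.7, 112.1, 111.2]
ee_rot: [151.1, -0.0, 168.3]
force: [0.2, 0.3, -1.8]
gripper_width: 30.1
gripper_force: 30.0
```

Request:
send_rows --motion '[{"tx":0,"ty":0,"tz":0.002,"rx":0,"ry":0,"rz":0,"gripper":1},{"tx":0,"ty":0,"tz":0,"rx":0,"ry":0,"rz":0,"gripper":1}]'

```text
time_s: 10.28
ee_pos: [545.8, 112.6, 110.3]
ee_rot: [151.1, -0.0, 168.3]
force: [-0.0, -0.1, -1.1]
gripper_width: 29.6
gripper_force: 30.0
```

Foot is at about 9.2 mm with no firm contact yet; continuing.

Request:
send_rows --motion '[{"tx":0,"ty":0,"tz":0.001,"rx":0,"ry":0,"rz":0,"gripper":1},{"tx":0,"ty":0,"tz":0,"rx":0,"ry":0,"rz":0,"gripper":1}]'

```text
time_s: 10.52
ee_pos: [545.9, 112.8, 109.9]
ee_rot: [151.1, -0.0, 168.3]
force: [0.1, 0.1, -1.5]
gripper_width: 29.5
gripper_force: 30.0
```

Request:
send_rows --motion '[{"tx":0,"ty":0,"tz":0.001,"rx":0,"ry":0,"rz":0,"gripper":1},{"tx":0,"ty":0,"tz":0,"rx":0,"ry":0,"rz":0,"gripper":1}]'

```text
time_s: 10.78
ee_pos: [545.9, 113.0, 109.5]
ee_rot: [151.1, -0.0, 168.3]
force: [1.0, 0.3, -2.2]
gripper_width: 29.6
gripper_force: 30.0
```

Request:
send_rows --motion '[{"tx":0,"ty":0,"tz":0.001,"rx":0,"ry":0,"rz":0,"gripper":1},{"tx":0,"ty":0,"tz":0,"rx":0,"ry":0,"rz":0,"gripper":1}]'

```text
time_s: 11.02
ee_pos: [546.0, 113.2, 109.3]
ee_rot: [151.1, -0.0, 168.3]
force: [-1.0, -2.1, 0.3]
gripper_width: 29.4
gripper_force: 30.0
```

Request:
send_rows --motion '[{"tx":0,"ty":0,"tz":0.001,"rx":0,"ry":0,"rz":0,"gripper":1},{"tx":0,"ty":0,"tz":0,"rx":0,"ry":0,"rz":0,"gripper":1}]'

```text
time_s: 11.28
ee_pos: [546.1, 113.2, 109.2]
ee_rot: [151.1, -0.0, 168.3]
force: [-3.0, -4.4, 5.8]
gripper_width: 29.2
gripper_force: 30.0
```

```bash
python3 plan.py
```

```text
t 11.275 TCP [546.1 113.2 109.2] rot left /30 [-0.0002 -0.0017  0.0028]
TCP in slot frame [np.float64(-0.65), np.float64(-58.24), np.float64(36.97)] F slot [np.float64(-2.08), np.float64(-1.55), np.float64(7.45)] w 29.245743424902603
to goal, tool units now [-0.0013  0.0005 -0.0341]  in target frame [-0.0013  0.0005 -0.0341] goal [545.1 105.3 124.2]
[  -6.4   21.2  109.2   37.    53.1 -108.3]
```

Deck felt at about 8 mm, matching vision (normal force about 9 N). I'll ease off slightly and slide uphill.

Request:
send_rows --motion '[{"tx":0,"ty":0,"tz":-0.0015,"rx":0,"ry":0,"rz":0,"gripper":1},{"tx":0,"ty":0.006,"tz":0,"rx":0,"ry":0,"rz":0,"gripper":1},{"tx":0,"ty":0.008,"tz":0,"rx":0,"ry":0,"rz":0,"gripper":1},{"tx":0,"ty":0.008,"tz":0,"rx":0,"ry":0,"rz":0,"gripper":1},{"tx":0,"ty":0.008,"tz":0,"rx":0,"ry":0,"rz":0,"gripper":1},{"tx":0,"ty":0,"tz":0,"rx":0,"ry":0,"rz":0,"gripper":1}]'

```text
time_s: 12.02
ee_pos: [548.8, 126.8, 117.0]
ee_rot: [151.0, -0.0, 168.3]
force: [0.8, -0.2, -0.3]
gripper_width: 29.4
gripper_force: 30.0
```

```bash
python3 plan.py|head -2
```

```text
t 12.025 TCP [548.8 126.8 117. ] rot left /30 [ 0.0023 -0.0027  0.0022]
TCP in slot frame [np.float64(-0.75), np.float64(-42.36), np.float64(37.08)] F slot [np.float64(0.79), np.float64(-0.19), np.float64(-0.28)] w 29.38713071729184
```

Request:
send_rows --motion '[{"tx":0,"ty":0.006,"tz":0,"rx":0,"ry":0,"rz":0,"gripper":1},{"tx":0,"ty":0.006,"tz":0,"rx":0,"ry":0,"rz":0,"gripper":1},{"tx":0,"ty":0.006,"tz":0,"rx":0,"ry":0,"rz":0,"gripper":1},{"tx":0,"ty":0.006,"tz":0,"rx":0,"ry":0,"rz":0,"gripper":1},{"tx":0,"ty":0.004,"tz":0,"rx":0,"ry":0,"rz":0,"gripper":1},{"tx":0,"ty":0,"tz":0,"rx":0,"ry":0,"rz":0,"gripper":1}]'

```text
time_s: 12.78
ee_pos: [551.1, 138.3, 123.4]
ee_rot: [151.1, -0.1, 168.3]
force: [-0.6, -0.2, -2.0]
gripper_width: 29.6
gripper_force: 30.0
```

```bash
python3 plan.py|head -2
```

```text
t 12.775 TCP [551.1 138.3 123.4] rot left /30 [ 0.0006 -0.003   0.002 ]
TCP in slot frame [np.float64(-0.87), np.float64(-28.97), np.float64(37.03)] F slot [np.float64(-0.55), np.float64(-1.26), np.float64(-1.61)] w 29.56895254106535
```

Request:
send_rows --motion '[{"tx":0,"ty":0.004,"tz":0.001,"rx":0,"ry":0,"rz":0,"gripper":1},{"tx":0,"ty":0.004,"tz":0,"rx":0,"ry":0,"rz":0,"gripper":1},{"tx":0,"ty":0.004,"tz":0,"rx":0,"ry":0,"rz":0,"gripper":1},{"tx":0,"ty":0.004,"tz":0,"rx":0,"ry":0,"rz":0,"gripper":1}]' --grip_force 40

```text
time_s: 13.28
ee_pos: [552.9, 144.6, 126.9]
ee_rot: [151.2, 0.0, 168.3]
force: [-1.6, -6.3, -0.5]
gripper_width: 30.0
gripper_force: 40.0
```

```bash
python3 plan.py|head -2
```

```text
t 13.275 TCP [552.9 144.6 126.9] rot left /30 [-0.0018 -0.0007  0.0025]
TCP in slot frame [np.float64(-0.38), np.float64(-21.6), np.float64(36.89)] F slot [np.float64(-0.25), np.float64(-5.97), np.float64(2.69)] w 29.99158311013432
```

Plunger resistance of about 6 N, as expected; pushing on.

Request:
send_rows --motion '[{"tx":0,"ty":0.004,"tz":0,"rx":0,"ry":0,"rz":0,"gripper":1},{"tx":0,"ty":0.004,"tz":0,"rx":0,"ry":0,"rz":0,"gripper":1},{"tx":0,"ty":0.004,"tz":0,"rx":0,"ry":0,"rz":0,"gripper":1},{"tx":0,"ty":0.004,"tz":0,"rx":0,"ry":0,"rz":0,"gripper":1}]'

```text
time_s: 13.78
ee_pos: [552.9, 146.5, 128.0]
ee_rot: [151.8, 0.1, 168.4]
force: [-5.7, -26.4, -0.7]
gripper_width: 29.4
gripper_force: 40.0
```

```bash
python3 plan.py|head -2
```

```text
t 13.775 TCP [552.9 146.5 128. ] rot left /30 [-0.0231 -0.0013  0.0082]
TCP in slot frame [np.float64(-0.78), np.float64(-19.47), np.float64(36.99)] F slot [np.float64(-0.13), np.float64(-24.03), np.float64(12.43)] w 29.41635351084851
```

Stalled at -19.5 mm, pushing with 24 N, with the barrel tipped 0.7° and pressing 12 N on the deck. I'll counter the tip and lighten the deck pressure.

Request:
send_rows --motion '[{"tx":0,"ty":0,"tz":-0.002,"rx":-0.02,"ry":0,"rz":0,"gripper":1},{"tx":0,"ty":0,"tz":0,"rx":-0.02,"ry":0,"rz":0,"gripper":1},{"tx":0,"ty":0,"tz":0,"rx":0,"ry":0,"rz":0,"gripper":1}]'

```text
time_s: 14.15
ee_pos: [552.8, 148.7, 129.3]
ee_rot: [150.3, -0.1, 168.3]
force: [-1.5, -12.1, -4.1]
gripper_width: 29.4
gripper_force: 40.0
```

```bash
python3 plan.py|head -2
```

```text
t 14.15 TCP [552.8 148.7 129.3] rot left /30 [ 0.0276 -0.0047  0.003 ]
TCP in slot frame [np.float64(-1.34), np.float64(-16.97), np.float64(37.11)] F slot [np.float64(1.06), np.float64(-12.63), np.float64(2.31)] w 29.359216264262958
```

Moving again. Continue.

Request:
send_rows --motion '[{"tx":0,"ty":0.004,"tz":0,"rx":0,"ry":0,"rz":0,"gripper":1},{"tx":0,"ty":0.004,"tz":0,"rx":0,"ry":0,"rz":0,"gripper":1},{"tx":0,"ty":0,"tz":0,"rx":0,"ry":0,"rz":0,"gripper":1}]'

```text
time_s: 14.52
ee_pos: [553.9, 152.8, 131.7]
ee_rot: [150.2, -0.1, 168.3]
force: [-2.0, -10.7, -2.8]
gripper_width: 29.5
gripper_force: 40.0
```

```bash
python3 plan.py|head -2
```

```text
t 14.525 TCP [553.9 152.8 131.7] rot left /30 [ 0.0301 -0.0037  0.003 ]
TCP in slot frame [np.float64(-1.06), np.float64(-12.09), np.float64(37.19)] F slot [np.float64(0.2), np.float64(-10.84), np.float64(2.82)] w 29.466920980500614
```

Request:
send_rows --motion '[{"tx":0,"ty":0.004,"tz":0,"rx":0,"ry":0,"rz":0,"gripper":1},{"tx":0,"ty":0.004,"tz":0,"rx":0,"ry":0,"rz":0,"gripper":1},{"tx":0,"ty":0,"tz":0,"rx":0,"ry":0,"rz":0,"gripper":1}]'

```text
time_s: 14.9
ee_pos: [555.0, 158.2, 135.0]
ee_rot: [149.9, -0.1, 168.3]
force: [0.6, -2.7, -2.7]
gripper_width: 29.7
gripper_force: 40.0
```

```bash
python3 plan.py|head -2
```

```text
t 14.9 TCP [555.  158.2 135. ] rot left /30 [ 0.0388 -0.0041  0.0012]
TCP in slot frame [np.float64(-1.06), np.float64(-5.68), np.float64(37.36)] F slot [np.float64(1.12), np.float64(-3.49), np.float64(-1.17)] w 29.656422456563032
```

Past the plungers. I'll restore squareness and push to the slot end.

Request:
send_rows --motion '[{"tx":0,"ty":0.002,"tz":0,"rx":0.02,"ry":0,"rz":0,"gripper":1},{"tx":0,"ty":0.004,"tz":0,"rx":0.015,"ry":0,"rz":0,"gripper":1},{"tx":0,"ty":0.003,"tz":0,"rx":0,"ry":0,"rz":0,"gripper":1},{"tx":0,"ty":0,"tz":0,"rx":0,"ry":0,"rz":0,"gripper":1}]'

```text
time_s: 15.4
ee_pos: [556.2, 162.7, 138.1]
ee_rot: [150.9, -0.0, 168.3]
force: [-0.3, -0.4, -2.5]
gripper_width: 29.6
gripper_force: 40.0
```

```bash
python3 plan.py|head -2
```

```text
t 15.4 TCP [556.2 162.7 138.1] rot left /30 [ 0.0062 -0.0028  0.0026]
TCP in slot frame [np.float64(-0.89), np.float64(-0.14), np.float64(37.85)] F slot [np.float64(-0.21), np.float64(-1.61), np.float64(-2.0)] w 29.56934094787169
```

Request:
send_rows --motion '[{"tx":0,"ty":0.002,"tz":0.001,"rx":0.006,"ry":0,"rz":0,"gripper":1},{"tx":0,"ty":0.001,"tz":0,"rx":0,"ry":0,"rz":0,"gripper":1},{"tx":0,"ty":0,"tz":0,"rx":0,"ry":0,"rz":0,"gripper":1}]'

```text
time_s: 15.78
ee_pos: [556.4, 163.6, 138.0]
ee_rot: [151.1, -0.1, 168.3]
force: [0.1, 0.0, -1.7]
gripper_width: 29.2
gripper_force: 40.0
```

```bash
python3 plan.py|head -2
```

```text
t 15.775 TCP [556.4 163.6 138. ] rot left /30 [-0.001  -0.0028  0.0014]
TCP in slot frame [np.float64(-0.81), np.float64(0.67), np.float64(37.29)] F slot [np.float64(0.06), np.float64(-0.79), np.float64(-1.48)] w 29.19095055541543
```

Request:
send_rows --motion '[{"tx":0,"ty":0.002,"tz":0.001,"rx":0,"ry":0,"rz":0,"gripper":1},{"tx":0,"ty":0.001,"tz":0,"rx":0,"ry":0,"rz":0,"gripper":1},{"tx":0,"ty":0,"tz":0,"rx":0,"ry":0,"rz":0,"gripper":1}]'

```text
time_s: 16.15
ee_pos: [556.6, 164.0, 137.7]
ee_rot: [151.3, -0.0, 168.3]
force: [-1.3, -5.2, -2.0]
gripper_width: 29.6
gripper_force: 40.0
```

```bash
python3 plan.py|head -2
```

```text
t 16.15 TCP [556.6 164.  137.7] rot left /30 [-0.0056 -0.0023  0.0026]
TCP in slot frame [np.float64(-0.76), np.float64(0.9), np.float64(36.87)] F slot [np.float64(-0.2), np.float64(-5.66), np.float64(0.87)] w 29.62741188898808
```

The end is reached: y force rising at +0.9 mm, with the deck touched too. One firm nudge, then release.

Request:
send_rows --motion '[{"tx":0,"ty":0.002,"tz":0.001,"rx":-0.006,"ry":0,"rz":0,"gripper":1},{"tx":0,"ty":0,"tz":0,"rx":0,"ry":0,"rz":0,"gripper":1},{"tx":0,"ty":0,"tz":0,"rx":0,"ry":0,"rz":0,"gripper":1}]'

```text
time_s: 16.52
ee_pos: [556.6, 164.1, 137.7]
ee_rot: [151.2, 0.0, 168.3]
force: [-3.1, -10.2, 1.0]
gripper_width: 29.6
gripper_force: 40.0
```

```bash
python3 plan.py|head -2
```

```text
t 16.525 TCP [556.6 164.1 137.7] rot left /30 [-0.0029 -0.0018  0.0037]
TCP in slot frame [np.float64(-0.76), np.float64(0.96), np.float64(36.82)] F slot [np.float64(-0.96), np.float64(-8.76), np.float64(6.0)] w 29.629693861231424
```

Request:
send_rows --motion '[{"tx":0,"ty":-0.002,"tz":-0.0005,"rx":0,"ry":0,"rz":0,"gripper":0.2},{"tx":0,"ty":0,"tz":0,"rx":0,"ry":0,"rz":0,"gripper":0},{"tx":0,"ty":0,"tz":0,"rx":0,"ry":0,"rz":0,"gripper":-0.3},{"tx":0,"ty":0,"tz":0,"rx":0,"ry":0,"rz":0,"gripper":-0.5},{"tx":0,"ty":0,"tz":0,"rx":0,"ry":0,"rz":0,"gripper":-0.5},{"tx":0,"ty":0,"tz":0,"rx":0,"ry":0,"rz":0,"gripper":-0.5}]'

```text
time_s: 17.27
ee_pos: [556.8, 165.3, 138.1]
ee_rot: [150.9, -0.0, 168.3]
force: [0.4, 0.4, 0.1]
gripper_width: 68.1
gripper_force: 0.0
```

Released. Retreat along the tool axis.

Request:
send_rows --motion '[{"tx":0,"ty":0,"tz":-0.03,"rx":0,"ry":0,"rz":0,"gripper":-0.5},{"tx":0,"ty":0,"tz":-0.06,"rx":0,"ry":0,"rz":0,"gripper":-0.5},{"tx":0,"ty":0,"tz":-0.08,"rx":0,"ry":0,"rz":0,"gripper":-0.5},{"tx":0,"ty":0,"tz":-0.1,"rx":0,"ry":0,"rz":0,"gripper":-0.5},{"tx":0,"ty":-0.02,"tz":-0.1,"rx":0,"ry":0,"rz":0,"gripper":-0.5},{"tx":0,"ty":0,"tz":0,"rx":0,"ry":0,"rz":0,"gripper":-0.5},{"tx":0,"ty":0,"tz":0,"rx":0,"ry":0,"rz":0,"gripper":-0.5}]'

```text
time_s: 18.15
ee_pos: [536.5, 68.5, 294.9]
ee_rot: [151.0, -0.1, 168.2]
force: [0.3, 0.2, -0.5]
gripper_width: 68.4
gripper_force: 0.0
```

```bash
python3 - <<'E'
from h import *
import plan as p
print(env.state()['force'],env.state()['ee_pos'])
a=cap('scene','scene6');b=cap('side','side6');w=cap('wrist','wrist6')
top=p.H+(8+90)*p.z; print('expected top',top.round(1),[proj(f,top).round(1) for f in (a,b,w)])
def big(f,x,y,w,h): return cv2.resize(f['frame'][y:y+h,x:x+w],(400,300),interpolation=cv2.INTER_CUBIC)
cv2.imwrite('pics/c6.png',np.vstack([np.hstack([big(a,355,195,120,90),big(b,215,105,140,105)]),np.hstack([big(w,0,0,640,480),big(a,190,180,140,105)])])[:,:,::-1])
E
```

```text
[ 0.28081302  0.16792447 -0.48242213] [536.49083135  68.5331249  294.8700054 ]
expected top [551.1 134.1 190.8] [array([414.4, 221.4]), array([271.7, 146.2]), array([320.2, 237.8])]
```

View pics/c6.png

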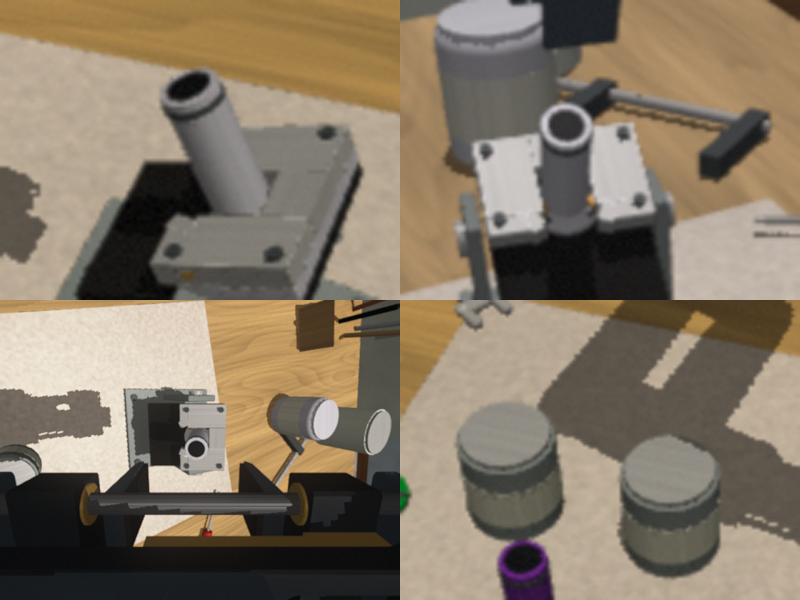

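The adapter stands in the slot with the plungers closed behind it, and the tins are unmoved. Rim centres are at scene (412.9,221.7), side (273.5,148.8) and wrist (312,236). I'll check the lean numerically.

```bash
python3 - <<'E'
from h import *
import plan as p
a,b,w=[load(n+'6') for n in('scene','side','wrist')]
uv=[]
for f,e in zip((a,b,w),((413,222),(273.5,149),(312,236))):
    g=cv2.cvtColor(f['frame'],cv2.COLOR_RGB2GRAY).astype(int); r=16
    x0,y0=int(e[0])-r,int(e[1])-r
    m=(g[y0:y0+2*r,x0:x0+2*r]<70).astype(np.uint8)
    n,l,st,c=cv2.connectedComponentsWithStats(m)
    k=min(range(1,n),key=lambda i:np.hypot(*(c[i]-r))+(0 if 15<st[i,4]<500 else 99)); q=c[k]+[x0,y0]; uv.append(q); print(q,st[k])
for sel in ([0,1,2],[0,1],[0,2],[1,2]):
    T=tri([(a,b,w)[i] for i in sel],[uv[i] for i in sel]); g=T-p.H; print(sel,T.round(1),[round(float(g@v),1) for v in(p.x,p.y,p.z)])
E
```

```text
[410.92957746 220.49295775] [ 8 11 13  8 71]
[272.76470588 148.43529412] [11 11 11 10 85]
[313.73306773 237.84063745] [  5   6  26  25 502]
[0, 1, 2] [550.  128.6 189.6] [0.0, -5.5, 99.7]
[0, 1] [550.1 128.3 189.7] [0.2, -5.7, 99.9]
[0, 2] [549.6 128.7 189.9] [-0.3, -5.3, 99.9]
[1, 2] [550.5 129.5 188.6] [0.4, -5.1, 98.3]
```

The rim is centred across the slot (0.0–0.4 mm). The apparent lean is at most about 0.06 rad, bounded by the 3 mm flange play, which is well within 0.12. I'll check once that it is at rest, then hand in.

Request:
send_rows --motion '[{"tx":0,"ty":0,"tz":0,"rx":0,"ry":0,"rz":0,"gripper":-0.5},{"tx":0,"ty":0,"tz":0,"rx":0,"ry":0,"rz":0,"gripper":-0.5},{"tx":0,"ty":0,"tz":0,"rx":0,"ry":0,"rz":0,"gripper":-0.5},{"tx":0,"ty":0,"tz":0,"rx":0,"ry":0,"rz":0,"gripper":-0.5},{"tx":0,"ty":0,"tz":0,"rx":0,"ry":0,"rz":0,"gripper":-0.5},{"tx":0,"ty":0,"tz":0,"rx":0,"ry":0,"rz":0,"gripper":-0.5},{"tx":0,"ty":0,"tz":0,"rx":0,"ry":0,"rz":0,"gripper":-0.5},{"tx":0,"ty":0,"tz":0,"rx":0,"ry":0,"rz":0,"gripper":-0.5}]'

```text
time_s: 19.3
ee_pos: [536.9, 68.7, 295.0]
ee_rot: [151.0, -0.0, 168.3]
force: [-0.1, 0.9, -0.2]
gripper_width: 68.3
gripper_force: 0.0
```

```bash
python3 - <<'E'
from h import *
import plan as p
a,b=load('scene6'),load('side6'); a2,b2=cap('scene','scene7'),cap('side','side7')
for f,g,(x,y) in((a,a2,(395,205)),(b,b2,(255,130))):
    d=np.abs(f['frame'][y:y+60,x:x+50].astype(int)-g['frame'][y:y+60,x:x+50]); print('diff',d.mean().round(2),d.max())
# lean of the barrel in each view: side edges' mid-line vs the projected slot normal
for n,f in(('scene',a2),('side',b2)):
    q=[proj(f,p.H+k*p.z+e*p.y) for k,e in((98,0),(98,-4),(40,0),(40,-2))]; print(n,[v.round(1) for v in q])
g=cv2.cvtColor(a2['frame'],cv2.COLOR_RGB2GRAY)
for v in(226,232,238,244,250,256): print(v,g[v,398:440].tolist())
E
```

```text
diff 1.18 13
diff 0.7 8
scene [array([414.4, 221.4]), array([412.1, 221.5]), array([425. , 248.8]), array([423.9, 248.8])]
side [array([271.7, 146.2]), array([272.2, 148.1]), array([271.7, 166.1]), array([271.9, 167.1])]
226 [167, 167, 168, 174, 172, 125, 98, 116, 130, 134, 134, 127, 130, 133, 121, 121, 124, 125, 123, 96, 66, 59, 86, 128, 138, 135, 144, 164, 169, 170, 171, 171, 170, 166, 165, 169, 167, 166, 169, 170, 167, 168]
232 [167, 164, 168, 169, 168, 170, 170, 166, 129, 82, 66, 72, 76, 80, 92, 94, 108, 115, 120, 126, 130, 132, 134, 138, 141, 142, 140, 139, 138, 163, 167, 166, 165, 165, 167, 166, 165, 163, 165, 166, 165, 163]
238 [166, 169, 172, 175, 174, 172, 168, 169, 169, 173, 169, 126, 79, 72, 76, 85, 91, 97, 104, 114, 120, 124, 128, 132, 132, 134, 140, 140, 141, 140, 137, 126, 125, 124, 125, 125, 125, 127, 125, 127, 128, 126]
244 [66, 38, 36, 37, 35, 37, 34, 36, 35, 36, 38, 33, 37, 35, 45, 64, 72, 80, 88, 95, 101, 108, 115, 120, 126, 129, 133, 135, 135, 139, 143, 141, 137, 133, 124, 124, 127, 124, 125, 123, 124, 122]
250 [20, 21, 21, 19, 22, 20, 21, 22, 21, 21, 22, 21, 21, 19, 15, 8, 22, 57, 68, 74, 81, 90, 96, 103, 111, 118, 122, 127, 132, 134, 134, 135, 140, 141, 140, 137, 126, 101, 92, 117, 123, 125]
256 [9, 2, 9, 12, 9, 12, 13, 14, 12, 8, 9, 12, 8, 13, 14, 10, 12, 6, 9, 21, 59, 70, 74, 84, 92, 98, 108, 113, 119, 124, 129, 133, 133, 135, 138, 134, 120, 123, 125, 126, 127, 122]
```

At rest. The barrel is about 1.5 mm short of the end, leaning about 0.05 rad; both are within tolerance. Handing in.

```bash
python3 -c "
from workcell import env
print(env.job_done())"
```

```text
the job is handed in; nothing more can be done
None
```

The job is handed in, with no verdict returned: the adapter stands released in the slot past the plungers, about 1.5 mm short of the slot end and leaning about 0.05 rad (both estimated from the camera views and within tolerance), the tins look unmoved, and it took about 19.5 s.

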